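# Nip two offcuts in a one-hand bar clamp and keep the squeeze on

## Robot

A 6-joint arm with a two-finger parallel gripper is mounted at the origin on a cart in front of the work surface, level with it; the furniture and walls round the work are solid. World frame = base frame: x ahead of the robot, y to its left, z up, the work surface at z = 0. Lengths are in mm, angles in rad, forces in N, time in s.
With the tool pointing down it reaches from about 300 to 875 mm from the base axis. Payload 6.4 kg.
Tool frame: the origin (TCP) lies at the very end of the fingers, on their centre line; the grasp point (between the pads) lies 19 mm behind it; z points along the fingers, y is the line along which they close (so a half turn about z gives the same grasp; the last joint's range is limited). The gripper opens to 85 mm and grips with 20 to 120 N. Pads are 22 mm wide; open, the fingers measure 114 mm over their backs; the gripper's body (76 mm by 85 mm) begins 54 mm behind the grasp point. The pads swing forward as they close: fully open they stand 13 mm farther back than shut.
Start: joints at [0.996, 0.181, 1.607, -0, 1.354, -0.206], TCP at [207.275, 536.356, 231.288] pointing down, gripper open.
Joint ranges: [-2.99, 2.99], [-0.89, 2.07], [0.3, 2.58], [-1.14, 4.28], [0, 2.63], [-3.12, 3.12]. Speed limits (rad/s): [2.57, 2.57, 3.01, 3.14, 3.14, 3.14].

## Interface

Orientations are given as a unit quaternion [x, y, z, w].
In Python, from rig import r gives the robot as it stands. Calls block until the motion is done:
- r.reach(position, orientation): joint-space move of the TCP to a pose.
- r.line_to(position, speed=150, rot=None): straight line of the TCP; rot=None keeps the orientation; speed is the mean speed in mm/s.
- r.move_joints(angles): joint-space move.
- r.gripper_to(opening, newtons=None): opening from 0.0 (shut) to 1.0 (fully open); newtons is the grip in N (None keeps the last); returns when the fingers have stopped.
- r.wait(seconds).
- r.inverse_kinematics(position, orientation): joint angles nearest the present ones, or None.
- r.snapshot(name): name is "scene" or "top" or "wrist"; returns the picture (400x640x3 uint8, blue, green, red); there is no depth.
- r.calibration(name): a dict with "fx", "fy", "cx", "cy" (pixels), "R" (3x3) and "t" (3): a world point X has camera coordinates R X + t; the wrist camera has in their place "hand_eye" (4x4, takes a point from camera to tool coordinates, whose origin is the TCP and whose axes are the flange's). Camera axes: x right, y down, z forward; pixel columns grow to the right and rows downward; lengths in mm; the calibration is good to about 2 mm. A picture is of the moment at which its call begins: read the wrist's pose just before it. calibration takes no time and is no camera call.
A pose or a line that the arm cannot do raises r.Unreachable and nothing moves.
- r.finish_job(): hands the job in; it is judged then, once.
Trained networks look in the newest picture that a camera, given by its name, has taken for a name from the list of things; names that differ only in an ending like _2 or _b are one class to them, and where a whole thing is asked for, a point or a joint stands for the part that bears it (a point fixed in the world has none). Each returns a list of dicts, best first, with "conf" (0 to 1); they miss things now and then, are a little off and sometimes report something else, mostly with a low value. They report only what shows in the picture. A call takes as long as a camera call. They do not tell look-alikes from the thing itself.
- r.spot_in(camera, name): "xy" ([column, row] as shares, 0 to 1, of the picture: columns of its width, rows of its height, amid what is visible of it).
- r.pinpoint(camera, name): "xy" ([column, row] as shares, 0 to 1, of the picture: columns of its width, rows of its height: a listed point, or the origin of a listed thing).
Readings, each from a call of its own:
- r.read_clock(): time.
- r.read_qpos(): joint angles.
- r.read_dq(): joint speeds.
- r.read_joint_torque(): joint torques, N m.
- r.read_position(): TCP position.
- r.read_ee_rot(): TCP orientation.
- r.read_force(): force on the tool from outside, world axes, zero at the start.
- r.read_wrist_torque(): the same for the moment, N m.
- r.read_width(): opening from 0.0 (shut) to 1.0 (fully open).
- r.read_finger_force(): force on a finger pad.
Only numpy, scipy, OpenCV 4.12 (cv2) and the standard library are available. Lean on these libraries where they do the work, as an engineer would, in place of code of your own. Each camera call takes 0.05 s, during which the arm holds its last target. There are 200 camera calls.

## Task

Two hardwood offcuts are to be laminated into one stop block for the saw: set the loose one flat on the saw top between the jaws of the one-hand bar clamp, beside its mate, their 40 by 60 mm faces together and the ends in line, and let go of it. Then pump the clamp's trigger against its pistol grip - squeeze fully, let it spring right back, squeeze again - until the far jaw has closed up on both blocks, and press them together firmly but without crushing the wood: about 20 N on the trigger is plenty, 35 N is too much. Move the jaw only by the trigger, leave the other things on the saw alone, and finish while still holding the trigger squeezed, because the clamp's brake does not keep the pressure.

Things in the scene. Friction and masses are not known exactly. Their poses are not given: they have to be found in the camera images.
- clamp: one-hand bar clamp with black grips, loose, lying on its side, 32 mm high, 0.65 kg. Origin: on the saw's surface under the bar, in the housing (x -40..30, y -17..41 mm). x runs along the bar to the far jaw, z up; the jaws reach to y = +98 mm, pistol grip and trigger to y = -104 and -83 mm. Bar tail: to x = -97 mm, later 45 mm farther
- throat (a point): centre of the near jaw's pad, 20 mm up: clamp x = 36, y = 60 mm. This jaw is one with the housing; its pad looks to the clamp's +x and spans y 35..85 mm. The blocks belong on the line y = 60 mm. Axes as the clamp's
- handle_grip (a point): point on the flat back of the pistol grip (it looks to the clamp's -x), 17 mm up, where the hand squeezes: clamp x = -38, y = -45 mm. The flat runs y -30..-84, z 0..32 mm; the grip is 22 mm thick
- trigger_grip (a point): point on the trigger's front (it looks to the clamp's +x), 17 mm up, opposite handle_grip: at rest at clamp x = 25, y = -43 mm. The trigger is a lever 10.5 mm thick, z 4..30 mm. Across trigger and grip here: 63 mm at rest, 40 mm fully squeezed
- clamp_trigger (a joint): swing of the trigger, rad: 0 at rest, 0.32 at its stop; springs back when let go. A full squeeze ratchets the far jaw 10 mm nearer (first stroke 6 to 11) and needs 8 N; the bar stays when let go. On the blocks it stops short of 0.32: the jaw presses with twice the finger force less 8 N (20 N: 32 N, 35 N: 62 N). Let go, the brake (3.5 N) loses the pressure
- clamp_bar: toothed steel bar (clamp y -10..9, z 13..21 mm) with the far jaw at its end (y -13..98 mm, 26 mm thick with its pad, 32 mm high). It slides along the clamp's x, to -x as the jaws close. Origin: the clamp's origin at the widest opening, 114 mm between the pads; 100 to 114 mm at the start
- clamp_pad: rubber pad of the far jaw, facing the near jaw; it gives 1 mm per 10 N, at most 5 mm. See pad_face for its place
- pad_face (a point): centre of the far pad's face, 20 mm up, on the clamp's line y = 60 mm; the pad spans y 35..85 mm
- block_mid (a point): centre (20 mm up) of the loose hardwood offcut: 40 (x) by 60 (y) by 40 mm high, about 0.06 kg. It lies on the saw on the grip's side of the bar, beyond the trigger
- block: the same loose offcut; origin at its underside
- mate_mid (a point): centre (20 mm up) of its mate, an equal offcut that stands loose between the jaws within 2 mm of the near pad, its x (40 mm side) along the bar, its y (60 mm) along the jaws
- mate: the same mate; origin at its underside
- sanding_block: brown cork sanding block, 62x105x31 mm, lying beyond the far jaw; to be left alone; origin at its underside
- hex_key: small dark hex key, 92 mm long, lying behind the pistol grip; to be left alone; origin at its underside
- masking_tape: roll of masking tape, 106 mm across, 24 high, lying behind the near jaw; to be left alone; origin at its underside
Not all that is in view belongs to the job. What is shaped like the mate but blue is not meant.

How it is judged:
By the outcome, as a careful person would: the job done as asked, in the order asked, and still so for the second after the job is handed in, while the arm keeps its last pose, push and grip.
It also fails if it takes over 45 s, if anything falls off the work surface, if the arm or the gripper's body presses on something with over 40 N, if the wrist force passes 120 N, or if a joint passes its speed limit or range.

## Working session

There is one attempt and no reset: what is moved stays moved. The work goes in short steps, each a Python script; the robot and the scene stay as the last script left them, time stands still between calls to the robot, and variables do not carry over. Pictures are saved under pics/ and viewed, at most 10 in all, crops included, and the job is handed in when it is done.

```bash
mkdir -p pics; ls
cat > h.py <<'E'
from rig import r
import numpy as np, cv2
from scipy.spatial.transform import Rotation as R
def down(yaw):  # tool z down; tool y axis (closing) at world angle yaw
    y=np.array([np.cos(yaw),np.sin(yaw),0]);z=np.array([0,0,-1.]);x=np.cross(y,z)
    return R.from_matrix(np.c_[x,y,z]).as_quat()
def ray(cam,xy,z):
    c=r.calibration(cam)
    u=np.array([(xy[0]*640-c['cx'])/c['fx'],(xy[1]*400-c['cy'])/c['fy'],1])
    if 'hand_eye' in c:
        H=np.array(c['hand_eye']);Rt=R.from_quat(r.read_ee_rot()).as_matrix()
        o=Rt@H[:3,3]+np.array(r.read_position());d=Rt@H[:3,:3]@u
    else:
        M=np.array(c['R']);o=-M.T@np.array(c['t']);d=M.T@u
    return o+d*(z-o[2])/d[2]
def snap(cam,f=None):
    im=r.snapshot(cam)
    if f: cv2.imwrite('pics/'+f,im)
    return im
E
python3 - <<'E'
from h import *
for cam in ['top','scene']:
    im=snap(cam,cam+'1.png')
    for n,z in [('throat',20),('handle_grip',17),('trigger_grip',17),('clamp',0),('pad_face',20),('block_mid',20),('mate_mid',20),('sanding_block',0),('hex_key',0),('masking_tape',0)]:
        for d in r.pinpoint(cam,n)[:2]: print(cam,n,round(d['conf'],2),np.round(np.array(d['xy'])*[640,400]),ray(cam,d['xy'],z).round(1))
print(r.read_clock(),r.read_force())
a=cv2.imread('pics/top1.png');b=cv2.imread('pics/scene1.png')
E
```

```text
pics
top throat 0.6 [288. 196.] [521.7 367.9  20. ]
top handle_grip 0.56 [284. 258.] [385.5 374.9  17. ]
top trigger_grip 0.67 [312. 238.] [428.5 315.   17. ]
top clamp 0.76 [292. 229.] [451.  360.3   0. ]
top pad_face 0.69 [326. 172.] [575.2 282.8  20. ]
top pad_face 0.24 [276. 297.] [303.4 391.6  20. ]
top block_mid 0.76 [367. 228.] [449.  192.7  20. ]
top mate_mid 0.88 [333. 308.] [279.9 271.3  20. ]
top mate_mid 0.77 [390. 279.] [339.3 148.   20. ]
top sanding_block 0.81 [363. 146.] [641.  194.5   0. ]
top hex_key 0.56 [271. 296.] [305.4 404.4   0. ]
top masking_tape 0.86 [220. 231.] [447.8 520.2   0. ]
scene throat 0.73 [301. 189.] [495.9 359.4  20. ]
scene handle_grip 0.72 [264. 221.] [384.5 369.8  17. ]
scene trigger_grip 0.52 [296. 221.] [423.6 316.   17. ]
scene clamp 0.94 [290. 214.] [440.4 346.    0. ]
scene pad_face 0.4 [354. 184.] [578.4 277.8  20. ]
scene block_mid 0.94 [353. 244.] [447.8 188.1  20. ]
scene mate_mid 0.86 [422. 258.] [503.9  62.7  20. ]
scene mate_mid 0.75 [260. 281.] [273.7 279.2  20. ]
scene sanding_block 0.93 [398. 186.] [647.5 202.6   0. ]
scene sanding_block 0.48 [229. 246.] [302.8 392.8   0. ]
scene hex_key 0.58 [226. 244.] [302.7 400.5   0. ]
scene masking_tape 0.56 [235. 172.] [455.7 523.7   0. ]
1.1 [ 0.68030633  0.36217711 -0.08706081]
```

View pics/top1.png

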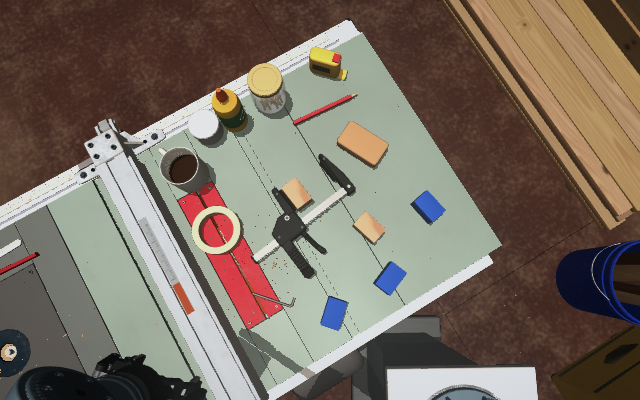

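View pics/scene1.png

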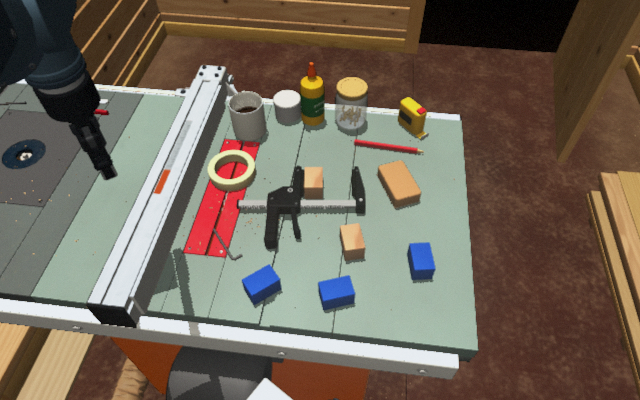

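Top view: clamp bar runs from (255,260) to (350,187), mate at (296,192), loose block at (369,228), and three blue look-alikes at (335,313), (390,278) and (428,207). Next, a near view with the wrist camera.

Run:
```python
from h import *
a=ray('top',[258/640,260/400],17);b=ray('top',[349/640,188/400],17);d=b-a;yaw=np.arctan2(d[1],d[0]);print('bar',a,b,yaw)
H=np.array(r.calibration('wrist')['hand_eye']);print(H.round(2))
# place camera so its axis hits target
T=np.array([490,290,20.])
best=None
for w in (yaw+np.pi/2,yaw-np.pi/2,yaw,yaw+np.pi):
    q=down(w);M=R.from_quat(q).as_matrix()
    z=M@H[:3,2];o=M@H[:3,3]
    for h in (480,430,380):
        cam=T-z*(h-20)/-z[2]; p=cam-o
        j=r.inverse_kinematics(p,q)
        if j is not None:
            c=np.abs(np.array(j)-r.read_qpos()).max();print(w,h,p.round(),np.round(j,2),c)
            if best is None or c<best[0]: best=(c,p,q)
            break
r.reach(best[1],best[2])
snap('wrist','w1.png')
for n,z in [('throat',20),('handle_grip',17),('trigger_grip',17),('clamp',0),('pad_face',20),('block_mid',20),('mate_mid',20),('block',0),('mate',0)]:
    for d in r.pinpoint('wrist',n)[:2]: print(n,round(d['conf'],2),np.round(np.array(d['xy'])*[640,400]),ray('wrist',d['xy'],z).round(1))
print(r.read_clock(),r.read_position(),r.read_qpos())
```

```text
bar [382.35684094 432.23181929  17.        ] [539.46414602 231.07250962  17.        ] -0.9077427804836304
[[  -0.     -0.94   -0.33   85.22]
 [   1.     -0.      0.      0.78]
 [  -0.     -0.33    0.94 -142.65]
 [   0.      0.      0.      1.  ]]
0.6630535463112661 480 [443. 349. 337.] [ 0.46  0.09  1.5  -0.    1.55 -0.21] 0.5394419609499753
-2.478539107278527 480 [537. 231. 337.] [ 0.2   0.14  1.45 -0.    1.56  2.68] 2.8887420699211397
-0.9077427804836304 480 [549. 337. 337.] [ 0.37  0.27  1.29 -0.    1.58  1.27] 1.4807259507976163
2.2338498731061627 480 [431. 243. 337.] [ 0.27 -0.07  1.66 -0.    1.55 -1.96] 1.7545325920645938
throat 0.68 [364. 172.] [516.9 366.1  20. ]
handle_grip 0.91 [290. 113.] [386.2 366.1  17. ]
handle_grip 0.66 [256.  46.] [303.8 405.9  17. ]
trigger_grip 0.88 [291. 160.] [426.9 314.7  17. ]
clamp 0.79 [320. 135.] [439.1 365.9   0. ]
pad_face 0.91 [358. 236.] [576.6 284.7  20. ]
block_mid 0.9 [254. 235.] [452.2 187.8  20. ]
block_mid 0.23 [289. 112.] [385.6 366.9  20. ]
mate_mid 0.87 [360. 183.] [524.8 349.7  20. ]
mate_mid 0.87 [177. 115.] [269.5 269.8  20. ]
block 0.69 [260. 232.] [458.  187.8   0. ]
mate 0.95 [356. 181.] [525.  344.3   0. ]
mate 0.85 [183. 204.] [339.4 153.3   0. ]
2.8167 [442.94688967 348.89080041 337.30818507] [ 4.56707394e-01  8.76248993e-02  1.49915176e+00 -1.49117259e-05
  1.55484091e+00 -2.06786997e-01]
```

View pics/w1.png

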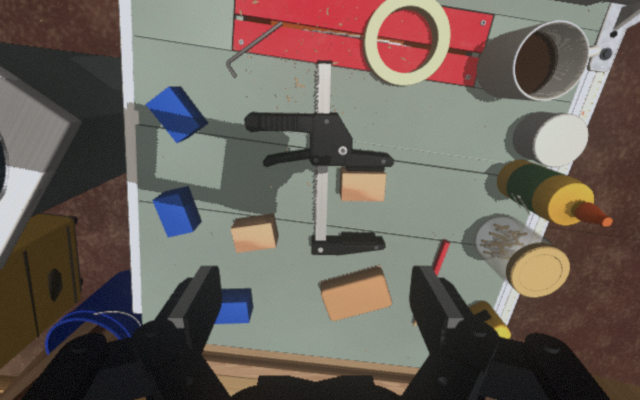

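Wrist view: mate at (362,185) between the jaws, loose block at (254,234), trigger at (290,158), and sanding block at (356,293). Now hovering close over the block, then the mate, to get exact top-face rectangles.

```bash
cat >> h.py <<'E'
def warp(im,cen,yaw,z,half=70,s=3):
    """metric picture of plane z: columns along clamp x (yaw), rows along clamp y; s px/mm"""
    c=r.calibration('wrist');H=np.array(c['hand_eye']);Rt=R.from_quat(r.read_ee_rot()).as_matrix()
    Rc=Rt@H[:3,:3];o=Rt@H[:3,3]+np.array(r.read_position())
    ex=np.array([np.cos(yaw),np.sin(yaw),0]);ey=np.array([-ex[1],ex[0],0])
    g=np.mgrid[-half:half:1/s,-half:half:1/s]
    P=np.array([cen[0],cen[1],z])+g[1][...,None]*ex+g[0][...,None]*ey
    q=(P-o)@Rc
    return cv2.remap(im,(q[...,0]/q[...,2]*c['fx']+c['cx']).astype('f4'),(q[...,1]/q[...,2]*c['fy']+c['cy']).astype('f4'),1)
E
cat > m.py <<'E'
from h import *
YAW=-0.908
q=down(YAW+np.pi/2)
for n,p in (('mate',(525,347)),('block',(452,188))):
    r.reach([p[0],p[1],150],q)
    im=snap('wrist','n_%s.png'%n)
    w=warp(im,p,YAW,40);cv2.imwrite('pics/warp_%s.png'%n,w)
    for nm,z in [(n+'_mid',20),('throat',20),('pad_face',20)]:
        for d in r.pinpoint('wrist',nm)[:2]: print(nm,round(d['conf'],2),ray('wrist',d['xy'],z).round(1))
a=cv2.imread('pics/warp_mate.png');b=cv2.imread('pics/warp_block.png');
cv2.imwrite('pics/both.png',cv2.resize(np.hstack([a,b]),(800,400)))
print(r.read_clock(),r.read_position())
E
python3 m.py
python3 - <<'E'
import numpy as np
from scipy.optimize import least_squares
P=[((36,60),(517.5,366.5)),((-38,-45),(385.5,369)),((25,-43),(427,315)),((0,0),(441,361))]
f=lambda v:np.concatenate([np.array([v[0]+np.cos(v[2])*a-np.sin(v[2])*b-X,v[1]+np.sin(v[2])*a+np.cos(v[2])*b-Y]) for (a,b),(X,Y) in P])
s=least_squares(f,[440,360,-.9]);print(s.x,s.fun.round(1))
E
```

```text
mate_mid 0.79 [338.5 152.6  20. ]
mate_mid 0.59 [528.  352.3  20. ]
throat 0.9 [514.8 369.6  20. ]
pad_face 0.58 [576.5 288.   20. ]
block_mid 0.7 [450.9 193.7  20. ]
throat 0.86 [514.2 370.5  20. ]
pad_face 0.77 [577.5 286.5  20. ]
4.7833 [452.76001872 189.04496321 150.25260875]
[445.16867983 361.6049764   -0.95794658] [-2.5  0.2  1.  -2.2 -2.6  1.4  4.2  0.6]
```

View pics/both.png

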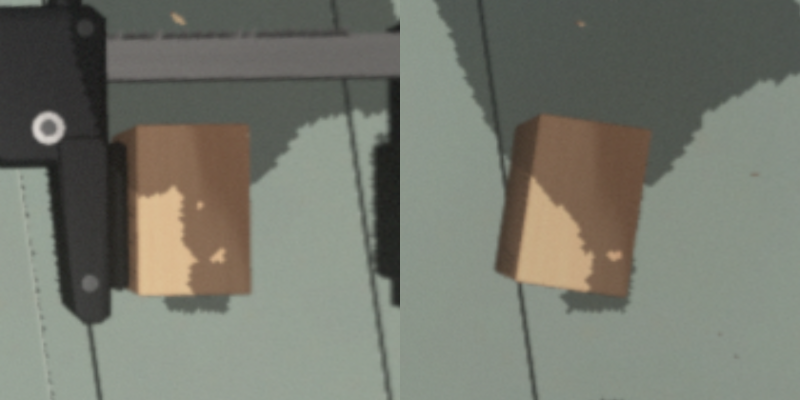

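```bash
cat > p.py <<'E'
from h import *
YB=-0.768;YM=-0.913
qb=down(YB+np.pi/2);qm=down(YM+np.pi/2)
ex=np.array([np.cos(YM),np.sin(YM),0])
B=np.array([450.1,193.5,0]);M=np.array([526.3,351.0,0])
z=np.array([0,0,1.])
r.reach(B+60*z,qb);r.line_to(B+14*z,150)
r.gripper_to(0.55,25);print('w',r.read_width(),r.read_finger_force(),r.read_clock())
r.line_to(B+110*z,200)
T=M+ex*43.5
r.reach(T+90*z,qm);r.line_to(T+15*z,100)
print('F',r.read_force(),r.read_position())
r.line_to(T-ex*3.2+14.2*z,25);print('F',r.read_force())
w=r.read_width();r.gripper_to(w+0.05)
r.line_to(T-ex*3.2+26*z,100)
print('rel',r.read_width(),r.read_clock())
C=M+ex*20
r.line_to(C+26*z,100)
r.gripper_to(0.55,20);print('align',r.read_width(),r.read_finger_force())
r.gripper_to(w+0.06)
r.line_to(C+150*z,200)
im=snap('wrist','n2.png');cv2.imwrite('pics/after.png',warp(im,C,YM,40,half=80,s=3.5))
for nm,zz in [('mate_mid',20),('throat',20),('pad_face',20),('handle_grip',17),('trigger_grip',17)]:
    for d in r.pinpoint('wrist',nm)[:2]: print(nm,round(d['conf'],2),ray('wrist',d['xy'],zz).round(1))
print(r.read_clock())
E
python3 p.py
```

```text
w 0.7005550888185277 26.959892213344574 6.05
F [-3.67654442 -1.8460387   6.70730421] [552.17950502 316.06724637  15.10897044]
F [-0.74805639 -3.0131254   6.89899809]
rel 0.746942725026401 9.05
align 0.6932090817867294 21.961466521024704
mate_mid 0.84 [337.8 153.9  20. ]
throat 0.94 [511.5 369.5  20. ]
pad_face 0.79 [577.2 287.2  20. ]
handle_grip 0.69 [633.6 211.9  17. ]
handle_grip 0.67 [386.7 364.4  17. ]
trigger_grip 0.6 [427.6 313.9  17. ]
10.9083
```

View pics/after.png

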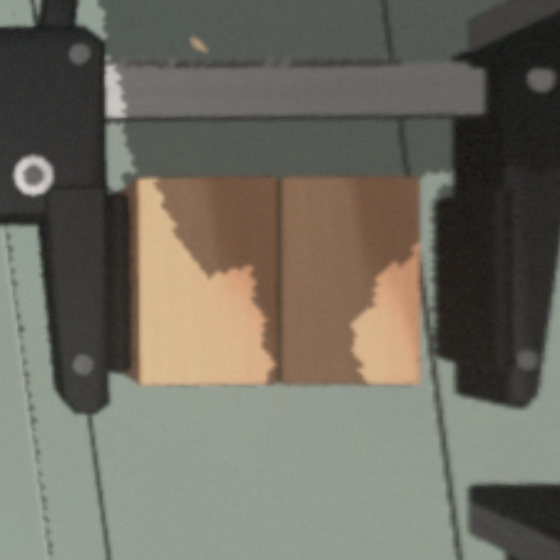

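Blocks sit face to face, ends in line (top edge row 178, bottom row 384), with about 6 mm shown to the far pad at (437,260). Now the trigger: a near look first, then descend and do one stroke.

```bash
cat > s.py <<'E'
from h import *
Y=-0.926;q=down(Y);ex=np.array([np.cos(Y),np.sin(Y),0]);z=np.array([0,0,1.])
C=np.array([406,340.5,0])
r.gripper_to(1.0,20)
r.reach(C+130*z,q)
im=snap('wrist','n3.png');cv2.imwrite('pics/trig.png',warp(im,C,Y,30,half=80,s=3))
for nm,zz in [('handle_grip',17),('trigger_grip',17)]:
    for d in r.pinpoint('wrist',nm)[:2]:
        P=ray('wrist',d['xy'],zz);print(nm,round(d['conf'],2),P.round(1),((P-C)@ex).round(1))
print(r.read_clock())
E
python3 s.py
```

```text
handle_grip 0.84 [386.4 363.9  17. ] -30.5
handle_grip 0.73 [547.5 318.8  17. ] 102.4
trigger_grip 0.73 [423.8 312.1  17. ] 33.4
12.9
```

View pics/trig.png

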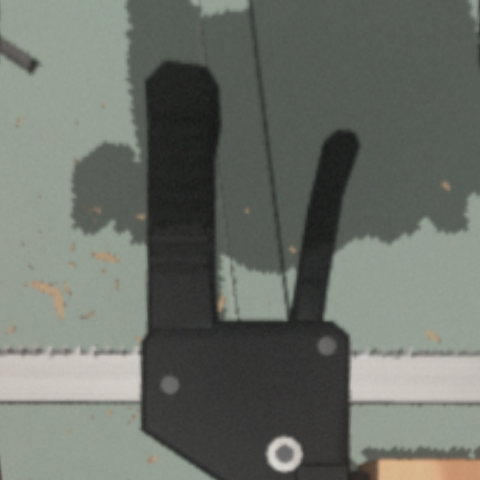

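Trigger view: grip back at column 148, trigger front at about 333 at row 240, bar level, so the centre is right. Descend and do the first stroke.

```bash
cat > t.py <<'E'
from h import *
Y=-0.926;ex=np.array([np.cos(Y),np.sin(Y),0]);z=np.array([0,0,1.])
C=np.array([406,340.5,0])
def st(tag):
    snap('top');o=[]
    for nm,zz in [('handle_grip',17),('throat',20),('pad_face',20)]:
        d=r.pinpoint('top',nm)
        if d: o.append((nm,(((ray('top',d[0]['xy'],zz)-C)@ex).round(1))))
    print(tag,'w',round(r.read_width(),3),'f',np.round(r.read_finger_force(),1),'F',np.round(r.read_force(),1),o,round(r.read_clock(),2))
E
python3 - <<'E'
from t import *
r.line_to(C+5*z,150)
r.line_to(C-10.5*ex+5*z,80);st('pre')
for t in (.85,.7,.6,.45):
    r.gripper_to(t,20);print(t,r.read_width(),r.read_finger_force(),np.round(r.read_force(),1))
st('sq')
snap('wrist','n4.png')
r.gripper_to(1.0);st('open')
E
```

```text
pre w 1.0 f 0.4 F [ 0.6 -0.4  0.8] [('handle_grip', np.float64(-38.2)), ('throat', np.float64(43.5)), ('pad_face', np.float64(148.7))] 14.37
0.85 0.8507986102650481 2.456768009578809 [ 2.2 -4.6  4.7]
0.7 0.6983040058660598 2.6968454680172727 [ 2.9 -3.6  3.1]
0.6 0.5990415806984309 3.6850759765366092 [ 4.  -6.2  4.8]
0.45 0.48097095340811247 20.05820777703775 [-4.7  1.  13.5]
sq w 0.48 f 20.0 F [-5.   1.  12.8] [('handle_grip', np.float64(-37.0)), ('throat', np.float64(41.6)), ('pad_face', np.float64(136.4))] 15.66
open w 0.995 f 0.0 F [-0.5 -0.2  0.3] [('handle_grip', np.float64(-42.2)), ('throat', np.float64(46.3)), ('pad_face', np.float64(141.3))] 16.42
```

Run:
```python
from t import *
for k in range(3):
    r.gripper_to(.6,20);r.gripper_to(.45,20);st('sq')
    if r.read_width()>.5: break
    r.gripper_to(1.0);r.wait(.1)
snap('wrist','n5.png');snap('scene','s5.png')
a=cv2.imread('pics/n5.png');b=cv2.imread('pics/s5.png')[130:290,200:456]
cv2.imwrite('pics/v5.png',np.hstack([cv2.resize(a,(400,250)),cv2.resize(b,(400,250))]))
```

```text
sq w 0.483 f 18.5 F [-8.2  5.  16.9] [('handle_grip', np.float64(-37.4)), ('throat', np.float64(41.1))] 17.35
sq w 0.541 f 18.6 F [-4.3  0.4 13.4] [('handle_grip', np.float64(-38.0)), ('throat', np.float64(42.4)), ('pad_face', np.float64(120.4))] 18.88
```

View pics/v5.png

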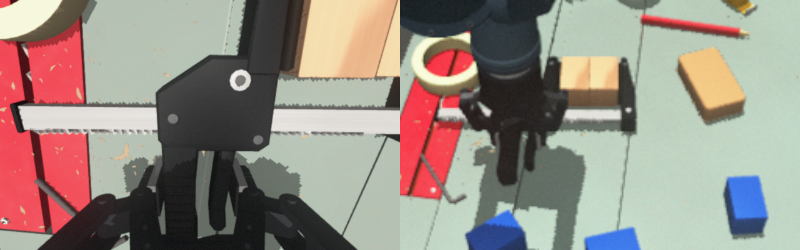

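The jaw has closed on both blocks: the stroke stopped at 46 mm, short of 40. A settling check and a last zoom on the jaws.

Run:
```python
from t import *
r.wait(.6);st('hold')
a=snap('scene')[160:260,260:420];b=snap('top')[150:270,220:390]
cv2.imwrite('pics/v6.png',np.hstack([cv2.resize(a,(400,250),interpolation=2),cv2.resize(b,(390,250),interpolation=2)]))
```

```text
hold w 0.539 f 18.6 F [-5.2 -0.5 13.7] [('throat', np.float64(39.9)), ('pad_face', np.float64(116.1))] 19.77
```

View pics/v6.png

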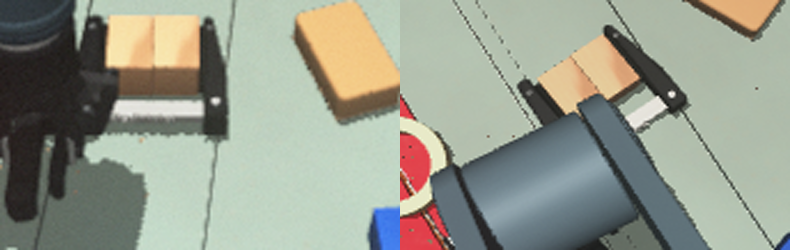

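Both blocks are pressed flush between the pads at (105–200, 55), ends in line. The trigger is held steady at about 19 N.

```bash
python3 -c "
from rig import r
print(r.finish_job())"
```

```text
the job is handed in; nothing more can be done
None
```

The loose block was set beside its mate with the ends in line and let go. The clamp closed on both blocks in three trigger strokes, and I handed the job in at about 20 s with the trigger still held at about 19 N.

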